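# Reset the pack tester under its push-latch flap

## Task

The battery-pack tester has tripped: press its orange flap in and let go so that it springs open, press the white-striped end of the red rocker underneath all the way down, then push the flap shut until it latches, and take the hand away. Only push with the fingertips: do not pull or grip the flap by its inside, and leave everything else on the bench and on the tester where it is.

Things in the scene. Friction and masses are not known exactly. Their poses are not given: they have to be found in the camera images.
- tester: the pack tester (all lengths here in mm): a grey box fixed to the bench, 170 (x) x 255 (y) x 80 tall, placed and turned anew each time; origin on the bench, at mid x, 150 from its -y face and 105 from its +y face. Its axes are meant below: x along the flap's hinge, +y towards the hinge, -y towards the flap's free edge and the bare deck, z up
- flap_hinge (a point): point on the flap's hinge line at mid width, 80 along the tester's +y from its origin, 86 above the bench; fixed to the tester, same axes
- flap (a joint): flap angle, rad: 0 latched shut, -0.061 pressed in to its stop, 1.6 sprung open. Push-push latch: each press to the stop switches it. Pressed in (6 mm at the mark, 2 to 5 N, then firm) and let go, it rises by itself within 2 s as the finger withdraws; pushed from open down to the same stop and let go, it returns to 0 and stays. Short of -0.05 it may not switch
- flap_press (a point): centre of the white press mark (32 across) on the orange flap's outer face, 95 from the hinge line, 4 off the hinge plane; moves with the flap: y axis along the flap towards the hinge, z the outer normal. Latched, that face is 90 above the bench, 10 proud of the housing
- flap_edge (a point): middle of the flap's free edge, 130 from the hinge line; moves with the flap. The flap is 120 wide (x), 7 thick, its inner face lined black (not to be pushed or gripped). Open, it stands upright (92 degrees) with its outer face towards the tester's +y, so it is pushed shut from that side, over the hinge and down, with 1 to 4 N
- rocker (a joint): angle of the red rocker, rad: 0 to 0.06 off (white-striped end raised), 0.36 fully on (that end down at its stop). Stays where it is left; takes 2 to 3 N at the press point, then a firm stop
- rocker_press (a point): point on the red rocker's top near its raised, white-striped end, 20 from the pivot towards the tester's +x; moves with the rocker; 72 above the bench when off, about 7 lower when on
- rocker_pivot (a point): pivot of the rocker, in its middle, 64 above the bench, 65 from the hinge line; fixed to the tester. The rocker is 60 (x) x 28 (y) x 10, in a black bay under the flap, 100 (x) x 92 (y), whose sides lie at x -50 and +50, y -22 and +70 from the tester's origin
- pack_a: loose 48 x 72 mm block of six upright battery cells, grey with black end plates, 62 tall, beside the tester; leave it alone
- pack_b: loose 72 x 72 mm block of nine battery cells, 62 tall; leave it alone
- tape: loose amber tape ring, 56 across, 19 high, lying on the tester's deck beside the flap's free edge; leave it alone
- driver: loose black powered screwdriver lying on the bench, about 215 long, 34 thick; origin under its middle; leave it alone
- screwdriver: loose blue-handled screwdriver lying on the bench; leave it alone
- stand: loose red holding fixture, base 90 x 110, 80 tall; leave it alone
- parts_bin: loose open blue bin, 120 x 160 x 60; leave it alone

How it is judged:
By the outcome, as a careful person would: the job done as asked, in the order asked, and still so for the second after the job is handed in, with the robot touching nothing.
It also fails if it takes over 54 s, if anything falls off the work surface, if the arm or the gripper's body presses on something with over 40 N, if the wrist force passes 120 N, or if a joint passes its speed limit or range.

## Robot

A 7-joint arm with a two-finger parallel gripper is mounted at the origin on the work surface. World frame = base frame: x ahead of the robot, y to its left, z up, the work surface at z = 0. Lengths are in m, angles in rad, forces in N, time in s.
With the tool pointing down it reaches from about 0.4 to 0.85 m from the base axis. Payload 6.9 kg.
Tool frame: the origin (TCP) lies at the very end of the fingers, on their centre line; the grasp point (between the pads) lies robot.grip_depth behind it (robot.grip_depth is the distance from the TCP to the grasp point, in m); z points along the fingers, y is the direction in which the jaws open and shut (so a half turn about z gives the same grasp; the last joint's range is limited). The gripper opens to 85 mm and grips with 20 to 120 N. Pads are 22 mm wide; open, the fingers measure 114 mm over their backs; the gripper's body (76 mm by 85 mm) begins 54 mm behind the grasp point. The pads swing forward as they close: fully open they stand 13 mm farther back than shut.
Start: joints at [-1.119, 0.507, -0.238, 1.5, 0.126, 1.149, -0.155], TCP at [0.212, 0.588, 0.231] pointing down, gripper open.
Joint ranges: [-3.08, 3.08], [-0.24, 2.05], [-1.43, 1.35], [0, 2.5], [-1.52, 4.66], [0.17, 1.96], [-2.89, 2.89]. Speed limits (rad/s): [2.39, 2.39, 3.14, 3.14, 3.14, 3.14, 3.14].

## Interface

Orientations are given as a unit quaternion [w, x, y, z].
In Python, from bench import robot gives the robot as it stands. The module is installed in compiled form; this text tells all that it offers.
- The arm moves only by the shell command python3 -m handwheel 'ROWS' [FORCE]. ROWS is JSON, a list of rows, each an object with "translation": the shift along the tool's x, y, z normalised to -1 to 1, where 1 is 0.5 m, a list of three; "dr": the turn, a rotation vector about the tool's x, y, z normalised to -1 to 1, where 1 is pi/2 rad, a list of three; "claw": the opening, from -1 (shut) to 1 (fully open). A call has 1 to 5 rows; each row shifts and turns the commanded pose from where the row before left it, along the tool's axes as they then stand; what a row does not reach is not made up. A row lasts 1/12 s, in which the tool goes at most 41.7 mm and 7.16 degrees, less where a joint would pass 70% of its speed; a pose out of reach is approached as far as the arm can. A call with a number of a shift or a turn outside -1 to 1 is refused whole. A call with a gripper value outside its range is refused whole. The fingers move at their own pace and stop on an object; FORCE is the grip in N (left out, the last holds). Time passes only in rows, so rows that do not move let the fingers close. It gives the time, the measured TCP pose, the force and the opening at its end, in the units of the state.
- robot.sense(): the state, without advancing time (a new reading comes with each control period).
- robot.get_image(name): name is "side" or "top"; returns a dict with "pixels" (400x640x3 uint8, blue, green, red), "fx", "fy", "cx", "cy" (pixels), "world_from_camera" (4x4, takes a point from camera to world coordinates). Camera axes: x right, y up, looking along -z (the intrinsics and any distortion apply to the point x, -y, -z); pixel columns grow to the right and rows downward; lengths in m; the calibration is good to about 2 mm. A picture is of the moment at which its call begins. There is no depth.
- robot.sign_off(): hands the job in, once; it reports no verdict.
The state is a dict: "time_s": time; "joint_pos": joint angles; "qd": joint speeds; "joint_torque": joint torques, N m; "tcp_pos": TCP position; "ee_rot": TCP orientation; "ft_force": force on the tool from outside, world axes, zero at the start; "torque": the same for the moment, N m; "grip_width": finger opening in m.
Only numpy, scipy, OpenCV 4.12 (cv2) and the standard library are available. Lean on these libraries where they do the work, as an engineer would, in place of code of your own. Each camera call takes 0.05 s, during which the arm holds its last target.

## Working session

There is one attempt and no reset: what is moved stays moved. The work goes in short steps, Python scripts to look and compute and a shell command to move; the robot and the scene stay as the last step left them, time stands still between calls to the robot, and variables do not carry over. Pictures are saved under pics/ and viewed, and the job is handed in when it is done.

```bash
mkdir -p pics; ls; python3 - <<'E'
from bench import robot
import cv2
print(robot.sense())
for n in("side","top"):
    d=robot.get_image(n); cv2.imwrite(f"pics/{n}0.png",d["pixels"])
    print(n,{k:d[k] for k in d if k!="pixels"})
E
```

```text
pics
{'time_s': 0.0, 'joint_pos': array([-1.11950707,  0.50835809, -0.23752627,  1.50112632,  0.12570464,
        1.14889132, -0.15478749]), 'qd': array([ 0.00137627, -0.00012662,  0.00154157,  0.0006394 , -0.00018268,
       -0.00127015, -0.00022247]), 'joint_torque': array([-6.46953322e-04, -6.20606089e+01, -2.18678847e+00, -2.49651736e+01,
        1.26858603e-02,  1.20838091e-02,  2.73569634e-05]), 'tcp_pos': array([0.21174229, 0.58751116, 0.23041939]), 'ee_rot': array([-1.37921682e-04,  1.72018571e-01,  9.85093299e-01, -8.85786806e-04]), 'ft_force': array([-0.30496725, -0.0530262 ,  0.23985973]), 'torque': array([-0.05534395, -0.00292098,  0.0217468 ]), 'grip_width': 0.08542017310340304}
side {'fx': 454.0544412917795, 'fy': 454.0544412917795, 'cx': 319.3440939933973, 'cy': 201.87768496087807, 'world_from_camera': array([[ 0.84746203,  0.40605789, -0.34194311,  0.03283131],
       [-0.53085485,  0.64957981, -0.54427861, -0.70865303],
       [ 0.00111072,  0.64277762,  0.76605202,  1.06420315],
       [ 0.        ,  0.        ,  0.        ,  1.        ]])}
top {'fx': 387.8519291005041, 'fy': 387.8519291005041, 'cx': 320.0888920903702, 'cy': 192.25607012858035, 'world_from_camera': array([[-1.95727405e-03,  9.95024252e-01, -9.96137876e-02,
         3.56885615e-01],
       [-9.99998023e-01, -1.98250668e-03, -1.54316439e-04,
        -3.13702002e-03],
       [-3.51033598e-04,  9.96132886e-02,  9.95026165e-01,
         1.15190089e+00],
       [ 0.00000000e+00,  0.00000000e+00,  0.00000000e+00,
         1.00000000e+00]])}
```

View pics/side0.png

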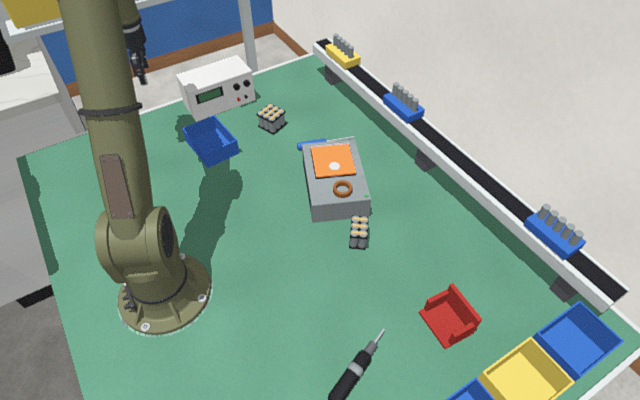

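View pics/top0.png

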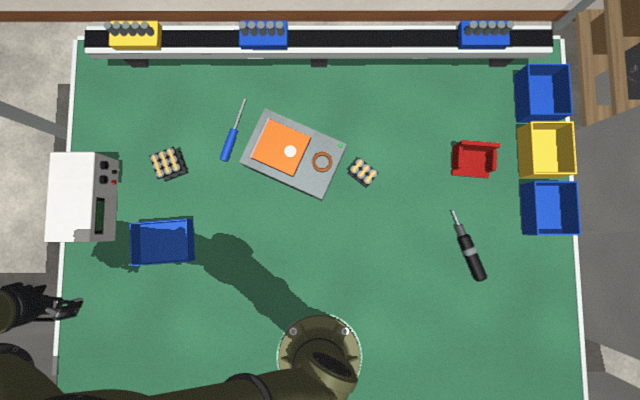

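The side view shows the tester at about (335,180), with the press mark at (334,166). In the top view the tester spans (241–346, 108–200) with the mark at (290,151). The hinge is towards image left and the tape at (322,161). I'll enlarge both.

```bash
python3 - <<'E'
import cv2
a=cv2.imread("pics/top0.png")[95:210,225:385]; cv2.imwrite("pics/topc.png",cv2.resize(a,None,fx=5,fy=5,interpolation=cv2.INTER_CUBIC))
a=cv2.imread("pics/side0.png")[125:235,285:400]; cv2.imwrite("pics/sidec.png",cv2.resize(a,None,fx=5,fy=5,interpolation=cv2.INTER_CUBIC))
E
```

```text
(no output)
```

View pics/topc.png

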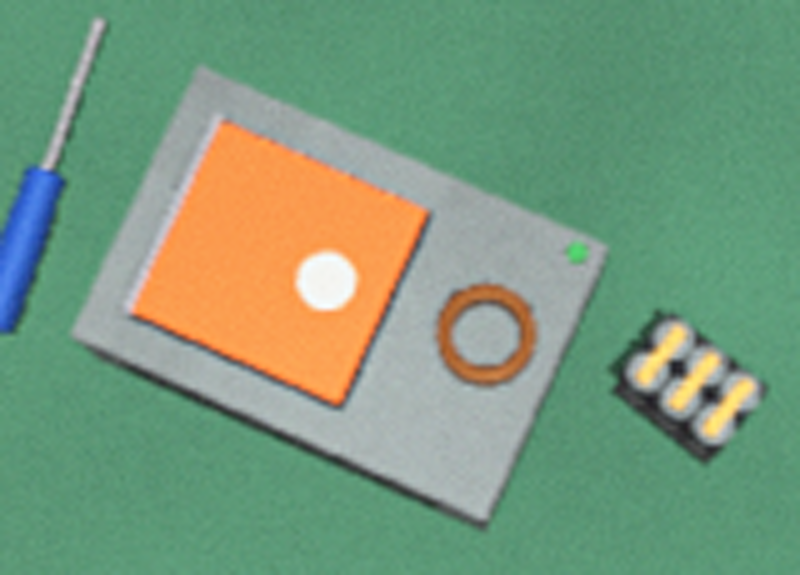

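View pics/sidec.png

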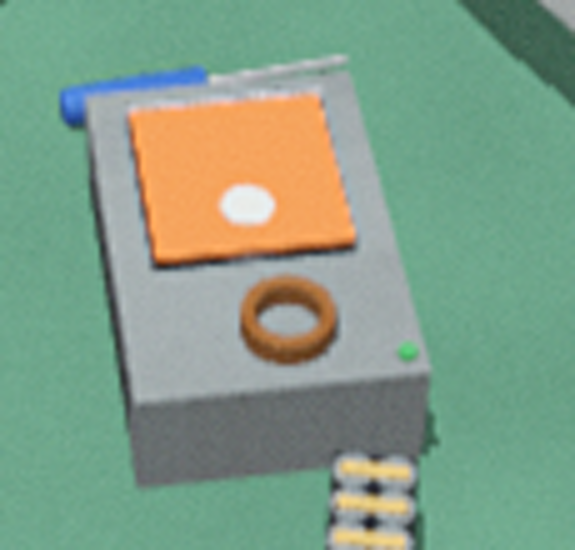

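The crops show the four housing top corners (top crop: (200,68), (607,245), (487,525), (75,335)), the flap corners and the mark. I'll fit the tester pose from both views.

```bash
cat > h.py <<'E'
import numpy as np
from scipy.spatial.transform import Rotation as R
from bench import robot
T=np.load("T.npy") if __import__("os").path.exists("T.npy") else None # x,y,yaw
def tw(p,T=None):
    T=np.load("T.npy") if T is None else T
    c,s=np.cos(T[2]),np.sin(T[2]); p=np.atleast_2d(p)/1000.
    return np.c_[T[0]+c*p[:,0]-s*p[:,1],T[1]+s*p[:,0]+c*p[:,1],p[:,2]]
def proj(d,P):
    M=np.linalg.inv(d["world_from_camera"]); q=P@M[:3,:3].T+M[:3,3]
    return np.c_[d["cx"]+d["fx"]*q[:,0]/-q[:,2], d["cy"]-d["fy"]*q[:,1]/-q[:,2]]
def flap(th,l,off=4):  # point on flap at l from hinge, tester mm
    return np.array([0,80-l*np.cos(th)+0+off*np.sin(th),86+l*np.sin(th)+off*np.cos(th)])
def st():
    s=robot.sense(); q=s["ee_rot"]; r=R.from_quat([q[1],q[2],q[3],q[0]])
    return s,r
E
python3 - <<'E'
from h import *
from scipy.optimize import least_squares
pts=np.array([[85,105,80],[85,-150,80],[-85,-150,80],[-85,105,80],[60,-50,90],[-60,-50,90],[0,-15,90]])
top=np.array([[200,68],[607,245],[487,525],[75,335],[430,211],[342,406],[327,281]])/5+[225,95]
side=np.array([[352,72],[428,375],[135,402],[87,95],[355,241],[155,262],[247,204]])/5+[285,125]
dt=robot.get_image("top");ds=robot.get_image("side")
def f(T,w=(1,1)): return np.r_[w[0]*(proj(dt,tw(pts,T))-top).ravel(),w[1]*(proj(ds,tw(pts,T))-side).ravel()]
for w in((1,1),(1,0),(0,1)):
    r=least_squares(f,[0.55,0.1,-.4],args=(w,)); print(r.x,np.abs(r.fun).max())
    if w==(1,1): np.save("T.npy",r.x); print(r.fun.reshape(-1,2).round(1).tolist())
print("press",tw([0,-15,90]),"rocker",tw([20,15,72]),"hinge",tw([0,80,86]))
s,r=st(); print(r.as_matrix().round(3),s["time_s"])
E
```

```text
[ 0.58470385  0.09163834 -0.42718531] 1.0192031872788334
[[0.4, -0.8], [1.0, 0.2], [0.1, -0.9], [-0.5, -0.4], [0.3, -0.3], [-0.1, -0.5], [0.5, -0.1], [-1.0, 0.1], [0.1, -0.2], [-0.7, 0.4], [-0.9, 0.2], [-0.2, -0.3], [-0.4, -0.6], [-0.5, 0.6]]
[ 0.58340064  0.09236718 -0.4224565 ] 0.7353311762657313
[ 0.5862894  0.0908408 -0.4343631] 0.7683792888700225
press [[0.57848919 0.07798631 0.09      ]] rocker [[0.60912122 0.09700416 0.072     ]] hinge [[0.61784871 0.16444918 0.086     ]]
[[-0.941  0.339 -0.   ]
 [ 0.339  0.941 -0.001]
 [-0.    -0.001 -1.   ]] 0.2
```

```bash
cat >> h.py <<'E'
def to(p):
    "tester-frame target mm -> remaining shift in tool axes, normalised; and where we are (tester mm)"
    s,r=st(); d=r.inv().apply(tw(p)[0]-s["tcp_pos"]); T=np.load("T.npy")
    c,q=np.cos(T[2]),np.sin(T[2]); v=s["tcp_pos"]-np.array([T[0],T[1],0])
    print("at",(1000*np.array([c*v[0]+q*v[1],-q*v[0]+c*v[1],v[2]])).round(1),"shift norm",(d/.5).round(4),"rows",np.abs(np.linalg.norm(d)/.0417).round(2))
    tr=R.from_euler("z",T[2])*R.from_euler("x",np.pi)*R.from_euler("z",np.pi)
    print("turn norm",((r.inv()*tr).as_rotvec()/(np.pi/2)).round(4),"F",s["ft_force"].round(2),"t",s["time_s"],"grip",s["grip_width"])
E
python3 -m handwheel '[{"translation":[0,0,0],"dr":[0,0,0.051],"claw":-1}]'
python3 -c "
from h import *
print(robot.grip_depth); to([0,-15,200])"
```

```text
time_s: 0.28
tcp_pos: [0.2119, 0.5878, 0.2309]
ee_rot: [-0.0, 0.211, 0.978, -0.0]
ft_force: [-0.4, -0.1, -0.2]
grip_width: 0.0751
0.0187
at [-544.9  297.1  230.9] shift norm [-1.0883 -0.6265  0.0623] rows 15.08
turn norm [-0.0005 -0.      0.0014] F [-0.44 -0.14 -0.16] t 0.2833 grip 0.07505505577841685
```

```bash
python3 -m handwheel '[{"translation":[-0.068,-0.039,0],"dr":[0,0,0],"claw":-1},{"translation":[-0.068,-0.039,0],"dr":[0,0,0],"claw":-1},{"translation":[-0.068,-0.039,0],"dr":[0,0,0],"claw":-1},{"translation":[-0.068,-0.039,0],"dr":[0,0,0],"claw":-1},{"translation":[-0.068,-0.039,0],"dr":[0,0,0],"claw":-1}]'
python3 -m handwheel '[{"translation":[-0.068,-0.039,0],"dr":[0,0,0],"claw":-1},{"translation":[-0.068,-0.039,0],"dr":[0,0,0],"claw":-1},{"translation":[-0.068,-0.039,0],"dr":[0,0,0],"claw":-1},{"translation":[-0.068,-0.039,0],"dr":[0,0,0],"claw":-1},{"translation":[-0.068,-0.039,0],"dr":[0,0,0],"claw":-1}]'
python3 -c "
from h import *
to([0,-15,200])"
```

```text
time_s: 0.7
tcp_pos: [0.3271, 0.4273, 0.2312]
ee_rot: [0.0, 0.211, 0.977, -0.0]
ft_force: [1.3, -0.5, -0.3]
grip_width: 0.0121
time_s: 1.12
tcp_pos: [0.4416, 0.2682, 0.2314]
ee_rot: [0.0, 0.211, 0.977, 0.0]
ft_force: [0.2, 0.6, 0.4]
grip_width: -0.0001
at [-203.4  101.4  231.4] shift norm [-0.4064 -0.2333  0.0627] rows 5.67
turn norm [0.0001 0.     0.0009] F [0.25 0.57 0.41] t 1.1167 grip -5.4623250304310545e-05
```

```bash
python3 -m handwheel '[{"translation":[-0.068,-0.039,0.01],"dr":[0,0,0],"claw":-1},{"translation":[-0.068,-0.039,0.01],"dr":[0,0,0],"claw":-1},{"translation":[-0.068,-0.039,0.01],"dr":[0,0,0],"claw":-1},{"translation":[-0.068,-0.039,0.01],"dr":[0,0,0],"claw":-1},{"translation":[-0.068,-0.039,0.01],"dr":[0,0,0],"claw":-1}]'
python3 -m handwheel '[{"translation":[-0.05,-0.03,0.01],"dr":[0,0,0],"claw":-1},{"translation":[0,0,0.06],"dr":[0,0,0],"claw":-1},{"translation":[0,0,0],"dr":[0,0,0],"claw":-1}]'
python3 - <<'E'
from h import *
import cv2
to([0,-15,105])
a=robot.get_image("side")["pixels"][45:235,260:450]; cv2.imwrite("pics/s1.png",cv2.resize(a,None,fx=3,fy=3,interpolation=cv2.INTER_CUBIC))
E
```

```text
time_s: 1.53
tcp_pos: [0.5562, 0.1091, 0.2061]
ee_rot: [0.0, 0.211, 0.977, 0.0]
ft_force: [0.1, 0.6, -0.5]
grip_width: 0.0
time_s: 1.78
tcp_pos: [0.5705, 0.0839, 0.1669]
ee_rot: [-0.003, 0.213, 0.977, -0.002]
ft_force: [-1.0, 0.5, 0.4]
grip_width: -0.0004
at [ -9.8 -12.9 166.9] shift norm [-0.0202 -0.0036  0.1237] rows 1.5
turn norm [-0.0028 -0.0033 -0.0019] F [-0.97  0.46  0.42] t 1.7833 grip -0.00038931771832534205
```

View pics/s1.png

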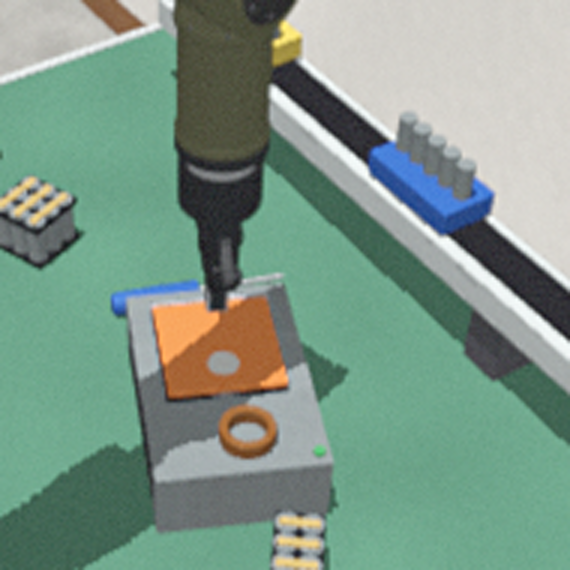

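The shut fingers hang over the flap, with the tip at (217,305) and the mark at (222,362), and the path down is free. Descending to just above the mark.

```bash
python3 -m handwheel '[{"translation":[-0.01,-0.002,0.05],"dr":[0,0,0],"claw":-1},{"translation":[-0.01,-0.002,0.05],"dr":[0,0,0],"claw":-1},{"translation":[0,0,0.03],"dr":[0,0,0],"claw":-1},{"translation":[0,0,0],"dr":[0,0,0],"claw":-1}]'
python3 -c "
from h import *
to([0,-15,92])"
```

```text
time_s: 2.17
tcp_pos: [0.5784, 0.0822, 0.1045]
ee_rot: [-0.002, 0.21, 0.978, -0.001]
ft_force: [-0.1, -0.5, 0.0]
grip_width: -0.0001
at [ -1.9 -11.2 104.5] shift norm [-0.0038 -0.0076  0.0249] rows 0.32
turn norm [-0.0013 -0.0027  0.0021] F [-0.13 -0.46  0.02] t 2.1667 grip -0.0001363023065288605
```

```bash
python3 -m handwheel '[{"translation":[-0.004,-0.006,0.02],"dr":[0,0,0],"claw":-1},{"translation":[0,0,0.004],"dr":[0,0,0],"claw":-1},{"translation":[0,0,0.004],"dr":[0,0,0],"claw":-1},{"translation":[0,0,0],"dr":[0,0,0],"claw":-1}]'
python3 -c "
from h import *
to([0,-15,84])"
```

```text
time_s: 2.5
tcp_pos: [0.5811, 0.0777, 0.0929]
ee_rot: [0.0, 0.211, 0.977, 0.0]
ft_force: [0.5, 0.6, -0.2]
grip_width: -0.0
at [  2.5 -14.2  92.9] shift norm [ 0.005  -0.0017  0.0179] rows 0.22
turn norm [0.0004 0.0004 0.001 ] F [ 0.48  0.6  -0.16] t 2.5 grip -1.719724803430679e-05
```

```bash
python3 -m handwheel '[{"translation":[0,0,0.006],"dr":[0,0,0],"claw":-1},{"translation":[0,0,0.004],"dr":[0,0,0],"claw":-1},{"translation":[0,0,0.004],"dr":[0,0,0],"claw":-1},{"translation":[0,0,0],"dr":[0,0,0],"claw":-1}]'
python3 -m handwheel '[{"translation":[0,0,0.004],"dr":[0,0,0],"claw":-1},{"translation":[0,0,0],"dr":[0,0,0],"claw":-1}]'
python3 -c "
from h import *
to([0,-15,84])"
```

```text
time_s: 2.83
tcp_pos: [0.5812, 0.0776, 0.0853]
ee_rot: [0.0, 0.211, 0.977, 0.0]
ft_force: [1.6, 0.6, 1.7]
grip_width: 0.0001
time_s: 3.0
tcp_pos: [0.5814, 0.0776, 0.0844]
ee_rot: [0.001, 0.211, 0.977, 0.0]
ft_force: [-1.9, -0.1, 9.8]
grip_width: 0.0001
at [  2.8 -14.1  84.4] shift norm [ 0.0055 -0.0017  0.0009] rows 0.07
turn norm [0.0006 0.0008 0.0008] F [-1.9  -0.06  9.78] t 3.0 grip 0.00011048174114212921
```

```bash
python3 -m handwheel '[{"translation":[0,0,0.002],"dr":[0,0,0],"claw":-1},{"translation":[0,0,0],"dr":[0,0,0],"claw":-1}]'
python3 -m handwheel '[{"translation":[0,0,-0.04],"dr":[0,0,0],"claw":-1},{"translation":[0,0,-0.08],"dr":[0,0,0],"claw":-1},{"translation":[0,0,-0.08],"dr":[0,0,0],"claw":-1},{"translation":[0,0,-0.08],"dr":[0,0,0],"claw":-1},{"translation":[0,0,-0.08],"dr":[0,0,0],"claw":-1}]'
python3 -m handwheel '[{"translation":[0,0,-0.08],"dr":[0,0,0],"claw":-1},{"translation":[0,0,-0.03],"dr":[0,0,0],"claw":-1},{"translation":[0,0,0],"dr":[0,0,0],"claw":-1},{"translation":[0,0,0],"dr":[0,0,0],"claw":-1},{"translation":[0,0,0],"dr":[0,0,0],"claw":-1}]'
python3 - <<'E'
from h import *
import cv2
to([20,13,110])
for n in("side","top"):
  d=robot.get_image(n);x,y=proj(d,tw([0,0,120]))[0].astype(int);x=max(x,100);y=max(y,100)
  a=d["pixels"][y-100:y+80,x-100:x+100]; cv2.imwrite(f"pics/{n}2.png",cv2.resize(a,None,fx=3,fy=3,interpolation=cv2.INTER_CUBIC))
E
```

```text
time_s: 3.17
tcp_pos: [0.5815, 0.0777, 0.0843]
ee_rot: [0.001, 0.211, 0.977, 0.0]
ft_force: [-4.2, -0.3, 17.1]
grip_width: -0.0003
time_s: 3.58
tcp_pos: [0.5801, 0.0772, 0.2639]
ee_rot: [-0.001, 0.211, 0.977, -0.0]
ft_force: [1.0, 0.6, -1.2]
grip_width: 0.0001
time_s: 4.0
tcp_pos: [0.5801, 0.0772, 0.3158]
ee_rot: [-0.001, 0.211, 0.977, -0.001]
ft_force: [0.4, -0.3, -0.3]
grip_width: -0.0004
at [  1.8 -15.  315.8] shift norm [-0.0373  0.0567  0.4114] rows 5.0
turn norm [-0.001  -0.0013  0.0008] F [ 0.37 -0.35 -0.34] t 4.0 grip -0.000382028113927297
```

View pics/side2.png

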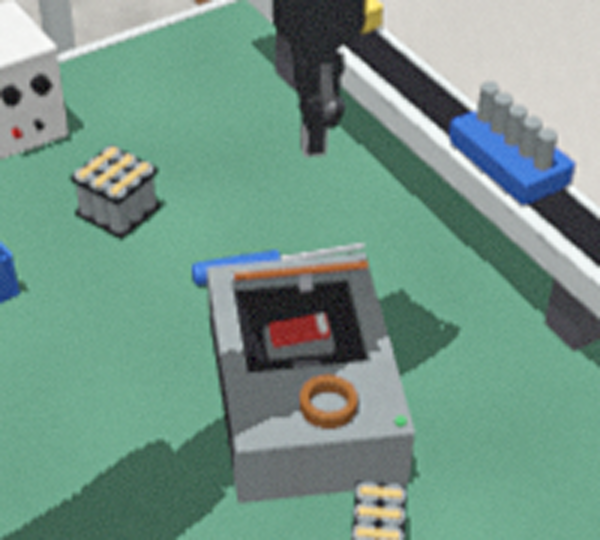

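View pics/top2.png

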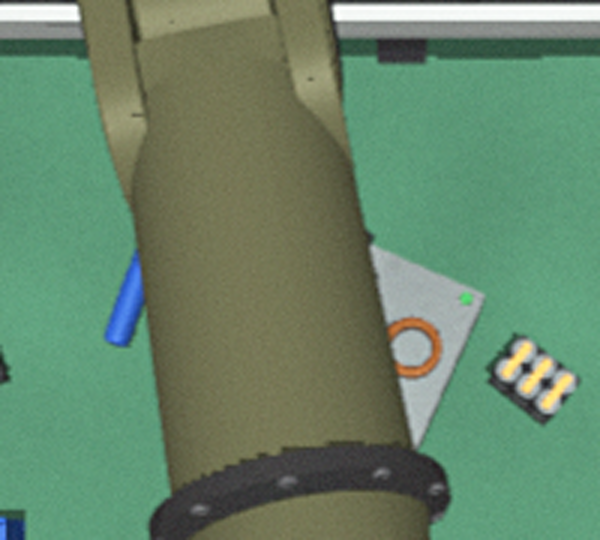

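The bay with the red rocker (298,330), white stripe at (322,324), is uncovered. An orange strip lies at (300,270). I'll check against projections what state the flap is in.

```bash
python3 -m handwheel '[{"translation":[0,0,0],"dr":[0,0,0],"claw":-1},{"translation":[0,0,0],"dr":[0,0,0],"claw":-1},{"translation":[0,0,0],"dr":[0,0,0],"claw":-1}]'
python3 - <<'E'
from h import *
import cv2
d=robot.get_image("side");x,y=proj(d,tw([0,0,120]))[0].astype(int)
a=d["pixels"][y-90:y+50,x-80:x+80]; a=cv2.resize(a,None,fx=4,fy=4,interpolation=cv2.INTER_CUBIC); cv2.imwrite("pics/s3.png",a)
def q(p): return ((proj(d,tw(p))-[x-80,y-90])*4).round().tolist()
print("tilt axes")
for th in(.8,1.2,1.6,2.2,3.0): print(th,q([[sx]+flap(th,130)[1:].tolist() for sx in(-60,60)]))
print("bay",q([[-50,-22,80],[50,-22,80],[50,70,80],[-50,70,80]]),"rockerpress",q([[20,15,72],[20,15,65]]))
E
```

```text
time_s: 4.35
tcp_pos: [0.5807, 0.0774, 0.3166]
ee_rot: [-0.001, 0.211, 0.977, -0.0]
ft_force: [0.3, 1.0, -0.2]
grip_width: -0.0002
tilt axes
0.8 [[242.0, 315.0], [408.0, 300.0]]
1.2 [[234.0, 246.0], [399.0, 231.0]]
1.6 [[225.0, 192.0], [388.0, 178.0]]
2.2 [[215.0, 161.0], [369.0, 148.0]]
3.0 [[210.0, 210.0], [354.0, 197.0]]
bay [[259.0, 428.0], [390.0, 415.0], [370.0, 332.0], [244.0, 343.0]] rockerpress [[343.0, 392.0], [343.0, 398.0]]
```

View pics/s3.png

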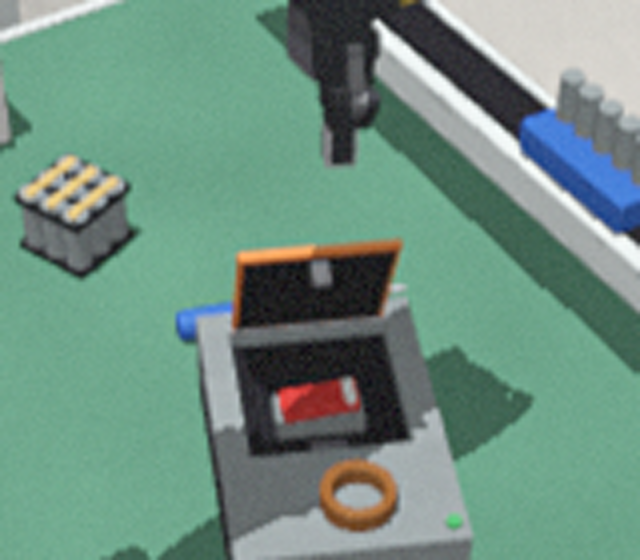

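The flap is still rising: its edge is at (240–400, 250), about 1.15 rad. The rocker's stripe at (350,390) agrees with the projected press point (343,392). I'll wait while moving above the rocker.

```bash
python3 -m handwheel '[{"translation":[0,0,0],"dr":[0,0,0],"claw":-1},{"translation":[0,0,0],"dr":[0,0,0],"claw":-1},{"translation":[0,0,0],"dr":[0,0,0],"claw":-1},{"translation":[0,0,0],"dr":[0,0,0],"claw":-1},{"translation":[0,0,0],"dr":[0,0,0],"claw":-1}]'
python3 -m handwheel '[{"translation":[0,0,0],"dr":[0,0,0],"claw":-1},{"translation":[0,0,0],"dr":[0,0,0],"claw":-1},{"translation":[0,0,0],"dr":[0,0,0],"claw":-1},{"translation":[-0.02,0.026,0],"dr":[0,0,0],"claw":-1},{"translation":[-0.02,0.026,0],"dr":[0,0,0],"claw":-1}]'
python3 - <<'E'
from h import *
import cv2
d=robot.get_image("side");x,y=proj(d,tw([0,0,120]))[0].astype(int)
a=d["pixels"][y-90:y+50,x-80:x+80]; a=cv2.resize(a,None,fx=4,fy=4,interpolation=cv2.INTER_CUBIC); cv2.imwrite("pics/s4.png",a)
to([21,12,78])
E
```

```text
time_s: 4.82
tcp_pos: [0.5809, 0.0774, 0.3173]
ee_rot: [0.0, 0.211, 0.977, 0.0]
ft_force: [-0.3, -0.0, 0.3]
grip_width: 0.0001
time_s: 5.23
tcp_pos: [0.61, 0.0925, 0.3179]
ee_rot: [0.0, 0.212, 0.977, -0.0]
ft_force: [0.2, 0.0, 0.3]
grip_width: 0.0
at [ 23.7  14.3 316.9] shift norm [ 0.0058 -0.0053  0.4778] rows 5.73
turn norm [0.001  0.0004 0.0015] F [ 0.72  0.95 -0.24] t 5.2833 grip -0.00016017257520315955
```

View pics/s4.png

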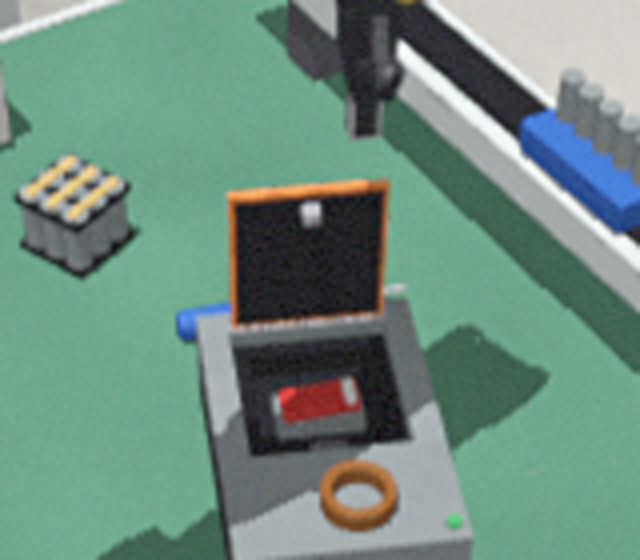

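The flap is fully open (edge at y≈190, matching the 1.6 rad projection). Descending in stages.

```bash
python3 -m handwheel '[{"translation":[0.002,-0.005,0.07],"dr":[0,0,0],"claw":-1},{"translation":[0,0,0.07],"dr":[0,0,0],"claw":-1},{"translation":[0,0,0.06],"dr":[0,0,0],"claw":-1},{"translation":[0,0,0.06],"dr":[0,0,0],"claw":-1},{"translation":[0,0,0],"dr":[0,0,0],"claw":-1}]'
python3 - <<'E'
from h import *
import cv2
d=robot.get_image("side");x,y=proj(d,tw([0,0,120]))[0].astype(int)
a=d["pixels"][y-90:y+50,x-80:x+80]; a=cv2.resize(a,None,fx=4,fy=4,interpolation=cv2.INTER_CUBIC); cv2.imwrite("pics/s5.png",a)
to([21,12,78])
E
```

```text
time_s: 5.7
tcp_pos: [0.6045, 0.0904, 0.1814]
ee_rot: [-0.005, 0.211, 0.977, -0.002]
ft_force: [-0.8, -0.5, -0.8]
grip_width: -0.0001
at [ 19.8   7.9 184.7] shift norm [-0.0035  0.0089  0.2134] rows 2.56
turn norm [-0.0023 -0.0033  0.0009] F [ 0.33 -0.03  0.81] t 5.75 grip -0.0002976344636905004
```

View pics/s5.png

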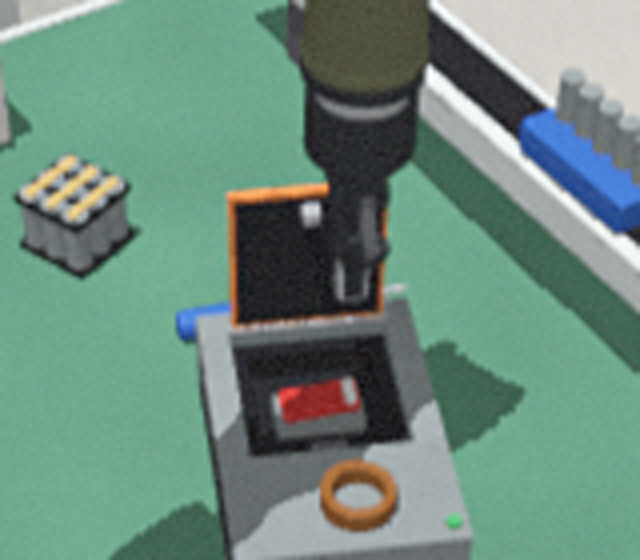

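The fingers are in front of the open flap with clearance, tip at (352,300). Continuing down.

```bash
python3 -m handwheel '[{"translation":[-0.001,0.004,0.06],"dr":[0,0,0],"claw":-1},{"translation":[-0.001,0.003,0.06],"dr":[0,0,0],"claw":-1},{"translation":[0,0,0.05],"dr":[0,0,0],"claw":-1},{"translation":[0,0,0.03],"dr":[0,0,0],"claw":-1},{"translation":[0,0,0],"dr":[0,0,0],"claw":-1}]'
python3 -c "
from h import *
to([21,13,72])"
```

```text
time_s: 6.17
tcp_pos: [0.6098, 0.0936, 0.0862]
ee_rot: [-0.001, 0.211, 0.977, -0.001]
ft_force: [-0.7, -0.3, 0.1]
grip_width: 0.0002
at [22.  12.2 86.2] shift norm [0.0019 0.0016 0.0284] rows 0.34
turn norm [-0.001  -0.0013  0.0008] F [-0.7  -0.28  0.14] t 6.1667 grip 0.00019771763535014636
```

```bash
python3 -m handwheel '[{"translation":[0.001,0.001,0.02],"dr":[0,0,0],"claw":-1},{"translation":[0,0,0.008],"dr":[0,0,0],"claw":-1},{"translation":[0,0,0.004],"dr":[0,0,0],"claw":-1},{"translation":[0,0,0],"dr":[0,0,0],"claw":-1}]'
python3 -m handwheel '[{"translation":[0,0,0.004],"dr":[0,0,0],"claw":-1},{"translation":[0,0,0.004],"dr":[0,0,0],"claw":-1},{"translation":[0,0,0],"dr":[0,0,0],"claw":-1}]'
python3 -c "
from h import *
to([21,13,65])"
```

```text
time_s: 6.5
tcp_pos: [0.6108, 0.0945, 0.0722]
ee_rot: [0.001, 0.211, 0.977, 0.0]
ft_force: [0.9, 0.2, 0.7]
grip_width: -0.0004
time_s: 6.75
tcp_pos: [0.6111, 0.0942, 0.0679]
ee_rot: [0.001, 0.212, 0.977, 0.0]
ft_force: [2.6, -0.5, 2.6]
grip_width: 0.0002
at [23.  13.3 67.9] shift norm [ 0.004  -0.0006  0.0058] rows 0.08
turn norm [0.0007 0.0014 0.0006] F [ 2.56 -0.5   2.55] t 6.75 grip 0.00017620409292709908
```

```bash
python3 -m handwheel '[{"translation":[0,0,0.004],"dr":[0,0,0],"claw":-1},{"translation":[0,0,0.003],"dr":[0,0,0],"claw":-1},{"translation":[0,0,0],"dr":[0,0,0],"claw":-1}]'
python3 -m handwheel '[{"translation":[0,0,0.004],"dr":[0,0,0],"claw":-1},{"translation":[0,0,0],"dr":[0,0,0],"claw":-1}]'
python3 -c "
from h import *
to([21,13,64])"
```

```text
time_s: 7.0
tcp_pos: [0.6115, 0.0941, 0.0659]
ee_rot: [0.002, 0.212, 0.977, 0.0]
ft_force: [-0.4, -1.0, 14.5]
grip_width: -0.0
time_s: 7.17
tcp_pos: [0.6116, 0.0942, 0.0655]
ee_rot: [0.002, 0.212, 0.977, 0.001]
ft_force: [-3.6, -2.3, 28.2]
grip_width: -0.0001
at [23.4 13.5 65.5] shift norm [ 0.0048 -0.0009  0.003 ] rows 0.07
turn norm [0.0013 0.0026 0.0005] F [-3.65 -2.27 28.18] t 7.1667 grip -7.233443100116613e-05
```

Firm stop at 28 N. Lifting straight up, then looking.

```bash
python3 -m handwheel '[{"translation":[0,0,-0.03],"dr":[0,0,0],"claw":-1},{"translation":[0,0,-0.06],"dr":[0,0,0],"claw":-1},{"translation":[0,0,-0.08],"dr":[0,0,0],"claw":-1},{"translation":[0,0,-0.08],"dr":[0,0,0],"claw":-1},{"translation":[0,0,-0.08],"dr":[0,0,0],"claw":-1}]'
python3 -m handwheel '[{"translation":[0,0,-0.08],"dr":[0,0,0],"claw":-1},{"translation":[0,0,-0.08],"dr":[0,0,0],"claw":-1},{"translation":[0,0,0],"dr":[0,0,0],"claw":-1}]'
python3 - <<'E'
from h import *
import cv2
d=robot.get_image("side");x,y=proj(d,tw([0,0,80]))[0].astype(int)
a=d["pixels"][y-65:y+35,x-55:x+55]; a=cv2.resize(a,None,fx=6,fy=6,interpolation=cv2.INTER_CUBIC); cv2.imwrite("pics/s6.png",a)
to([0,150,300])
E
```

```text
time_s: 7.58
tcp_pos: [0.6087, 0.0945, 0.2278]
ee_rot: [-0.001, 0.211, 0.977, -0.0]
ft_force: [0.9, 0.7, 0.0]
grip_width: 0.0001
time_s: 7.83
tcp_pos: [0.6121, 0.0952, 0.315]
ee_rot: [0.005, 0.211, 0.977, 0.002]
ft_force: [0.3, 1.0, 0.5]
grip_width: 0.0001
at [ 22.7  14.  311.1] shift norm [0.0451 0.2719 0.0231] rows 3.32
turn norm [0.0028 0.0036 0.001 ] F [-0.18 -0.28 -1.46] t 7.8833 grip -4.65262357589759e-05
```

View pics/s6.png

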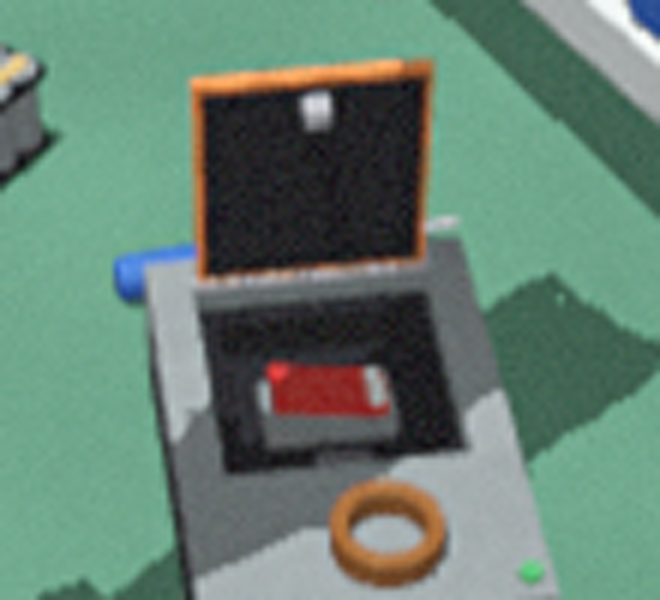

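The rocker's striped end (375,390) is now down level with its housing. Next: over the flap to its outer side.

```bash
python3 -m handwheel '[{"translation":[0.011,0.068,0],"dr":[0,0,0],"claw":-1},{"translation":[0.011,0.068,0],"dr":[0,0,0],"claw":-1},{"translation":[0.011,0.068,0],"dr":[0,0,0],"claw":-1},{"translation":[0.011,0.068,0],"dr":[0,0,0],"claw":-1},{"translation":[0,0,0],"dr":[0,0,0],"claw":-1}]'
python3 -m handwheel '[{"translation":[0,0,0.05],"dr":[0,0,0],"claw":-1},{"translation":[0,0,0.06],"dr":[0,0,0],"claw":-1},{"translation":[0,0,0.06],"dr":[0,0,0],"claw":-1},{"translation":[0,0,0.05],"dr":[0,0,0],"claw":-1},{"translation":[0,0,0],"dr":[0,0,0],"claw":-1}]'
python3 - <<'E'
from h import *
import cv2
d=robot.get_image("side");x,y=proj(d,tw([0,0,120]))[0].astype(int)
a=d["pixels"][y-90:y+50,x-80:x+80]; a=cv2.resize(a,None,fx=4,fy=4,interpolation=cv2.INTER_CUBIC); cv2.imwrite("pics/s7.png",a)
to([0,94,181])
E
```

```text
time_s: 8.3
tcp_pos: [0.6441, 0.2365, 0.3032]
ee_rot: [-0.003, 0.207, 0.978, 0.001]
ft_force: [-1.4, 1.2, -1.1]
grip_width: 0.0
time_s: 8.72
tcp_pos: [0.6421, 0.2259, 0.1891]
ee_rot: [-0.006, 0.211, 0.977, -0.004]
ft_force: [-1.4, 0.3, -0.9]
grip_width: -0.0
at [ -2.3 147.  192.6] shift norm [-0.0046 -0.106   0.0238] rows 1.3
turn norm [-0.0039 -0.0041  0.0011] F [-0.39 -0.05  0.67] t 8.7667 grip -0.0003454500003365661
```

View pics/s7.png

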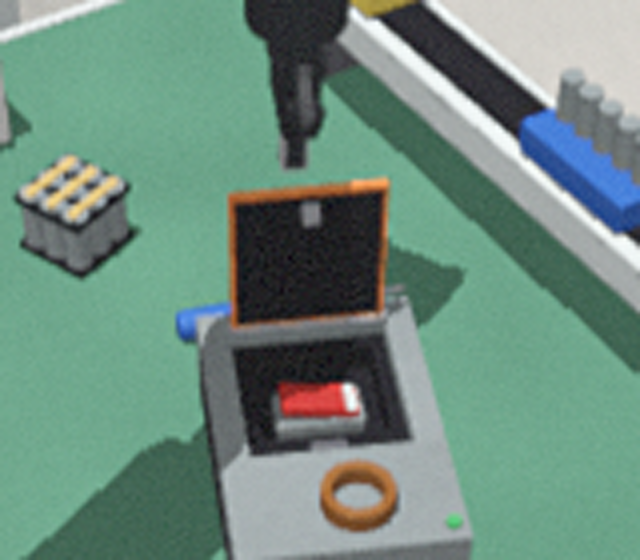

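The fingers are behind the flap on its outer side, tip at (293,165), and the flap is untouched. Starting the push.

```bash
python3 -m handwheel '[{"translation":[0,-0.04,0.006],"dr":[0,0,0],"claw":-1},{"translation":[0,-0.04,0.006],"dr":[0,0,0],"claw":-1},{"translation":[0,-0.02,0],"dr":[0,0,0],"claw":-1},{"translation":[0,-0.02,0],"dr":[0,0,0],"claw":-1},{"translation":[0,0,0],"dr":[0,0,0],"claw":-1}]'
python3 -c "
from h import *
to([0,69,179])"
```

```text
time_s: 9.18
tcp_pos: [0.6216, 0.1708, 0.1922]
ee_rot: [0.001, 0.212, 0.977, -0.0]
ft_force: [-0.1, 0.7, 0.4]
grip_width: -0.0004
at [  0.8  87.3 192.2] shift norm [ 0.0015 -0.0366  0.0265] rows 0.54
turn norm [ 0.0001  0.001  -0.0006] F [-0.14  0.68  0.42] t 9.1833 grip -0.0004199466054195999
```

```bash
python3 -m handwheel '[{"translation":[0,-0.02,0.01],"dr":[0,0,0],"claw":-1},{"translation":[0,-0.02,0.01],"dr":[0,0,0],"claw":-1},{"translation":[0,-0.02,0.008],"dr":[0,0,0],"claw":-1},{"translation":[0,-0.02,0.01],"dr":[0,0,0],"claw":-1},{"translation":[0,0,0],"dr":[0,0,0],"claw":-1}]'
python3 - <<'E'
from h import *
import cv2
d=robot.get_image("side");x,y=proj(d,tw([0,0,120]))[0].astype(int)
a=d["pixels"][y-90:y+50,x-80:x+80]; a=cv2.resize(a,None,fx=4,fy=4,interpolation=cv2.INTER_CUBIC); cv2.imwrite("pics/s8.png",a)
to([0,25.6,156])
E
```

```text
time_s: 9.6
tcp_pos: [0.6037, 0.1332, 0.1707]
ee_rot: [-0.001, 0.213, 0.977, -0.001]
ft_force: [0.3, 0.1, 0.5]
grip_width: 0.0002
at [ -0.   47.  171.2] shift norm [-0.0001 -0.0427  0.0304] rows 0.63
turn norm [-0.0012 -0.0006 -0.0005] F [0.64 1.16 0.4 ] t 9.65 grip -4.027335302693079e-05
```

View pics/s8.png

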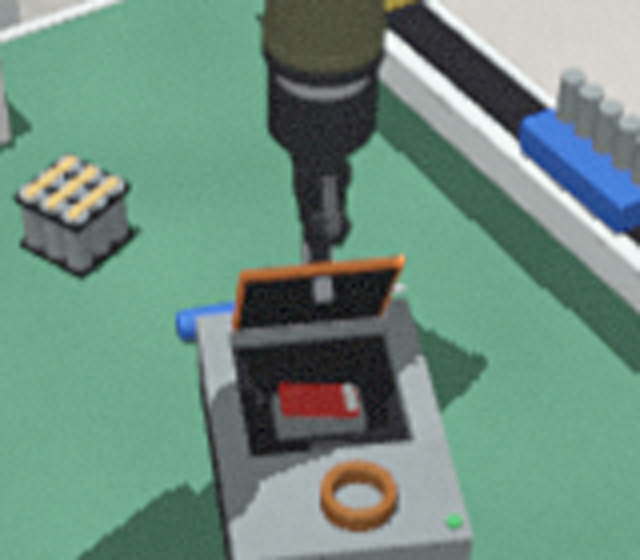

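The flap is at about 60° and following the fingertips. Continuing the arc.

```bash
python3 -m handwheel '[{"translation":[0,-0.021,0.015],"dr":[0,0,0],"claw":-1},{"translation":[0,-0.021,0.015],"dr":[0,0,0],"claw":-1},{"translation":[0,-0.016,0.019],"dr":[0,0,0],"claw":-1},{"translation":[0,-0.016,0.019],"dr":[0,0,0],"claw":-1},{"translation":[0,0,0],"dr":[0,0,0],"claw":-1}]'
python3 -m handwheel '[{"translation":[0,-0.01,0.022],"dr":[0,0,0],"claw":-1},{"translation":[0,-0.01,0.022],"dr":[0,0,0],"claw":-1},{"translation":[0,-0.008,0.018],"dr":[0,0,0],"claw":-1},{"translation":[0,0,0],"dr":[0,0,0],"claw":-1}]'
python3 - <<'E'
from h import *
import cv2
d=robot.get_image("side");x,y=proj(d,tw([0,0,120]))[0].astype(int)
a=d["pixels"][y-90:y+50,x-80:x+80]; a=cv2.resize(a,None,fx=4,fy=4,interpolation=cv2.INTER_CUBIC); cv2.imwrite("pics/s9.png",a)
to([0,-15,92])
E
```

```text
time_s: 10.07
tcp_pos: [0.5883, 0.1009, 0.1363]
ee_rot: [-0.001, 0.212, 0.977, -0.001]
ft_force: [-0.7, -0.3, 1.6]
grip_width: 0.0
time_s: 10.4
tcp_pos: [0.5833, 0.0897, 0.1056]
ee_rot: [-0.001, 0.211, 0.977, -0.0]
ft_force: [1.6, -0.0, 1.7]
grip_width: 0.0
at [ -0.4  -2.1 106.3] shift norm [-0.0008 -0.0257  0.0286] rows 0.46
turn norm [-0.0006 -0.0008  0.0008] F [ 0.15 -0.3   2.16] t 10.45 grip -5.0012393584207396e-05
```

View pics/s9.png

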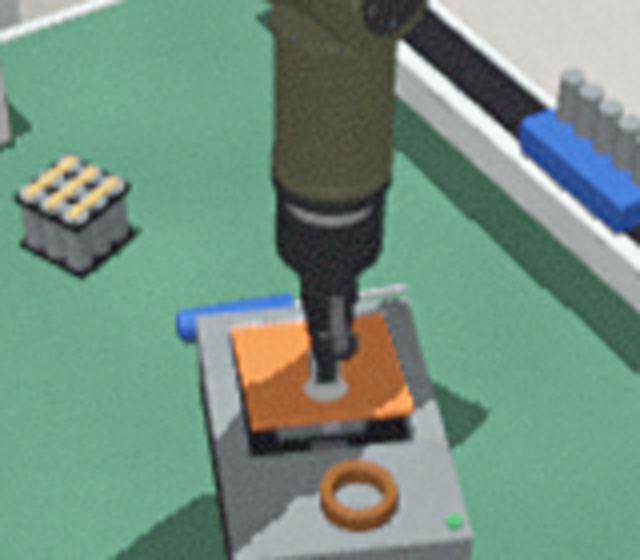

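The flap is almost down, with the fingertips on the near part of the mark at (325,385). Pressing to the stop in small steps.

```bash
python3 -m handwheel '[{"translation":[0,-0.012,0.01],"dr":[0,0,0],"claw":-1},{"translation":[0,-0.01,0.01],"dr":[0,0,0],"claw":-1},{"translation":[0,0,0.008],"dr":[0,0,0],"claw":-1},{"translation":[0,0,0.006],"dr":[0,0,0],"claw":-1},{"translation":[0,0,0],"dr":[0,0,0],"claw":-1}]'
python3 -m handwheel '[{"translation":[0,0,0.006],"dr":[0,0,0],"claw":-1},{"translation":[0,0,0.004],"dr":[0,0,0],"claw":-1},{"translation":[0,0,0],"dr":[0,0,0],"claw":-1}]'
python3 -c "
from h import *
to([0,-15,84])"
```

```text
time_s: 10.87
tcp_pos: [0.5787, 0.0789, 0.089]
ee_rot: [-0.001, 0.212, 0.977, -0.001]
ft_force: [-0.4, -0.6, 0.8]
grip_width: 0.0001
time_s: 11.12
tcp_pos: [0.579, 0.0793, 0.0847]
ee_rot: [-0.0, 0.212, 0.977, -0.0]
ft_force: [-1.1, -2.0, 2.2]
grip_width: -0.0001
at [ -0.1 -13.5  84.7] shift norm [-0.0001 -0.0029  0.0013] rows 0.04
turn norm [-0.0005 -0.0001  0.0006] F [-1.06 -2.    2.2 ] t 11.1167 grip -6.193165887771068e-05
```

```bash
python3 -m handwheel '[{"translation":[0,0,0.004],"dr":[0,0,0],"claw":-1},{"translation":[0,0,0],"dr":[0,0,0],"claw":-1}]'
python3 -m handwheel '[{"translation":[0,0,0.002],"dr":[0,0,0],"claw":-1},{"translation":[0,0,0],"dr":[0,0,0],"claw":-1}]'

```

```text
time_s: 11.28
tcp_pos: [0.5792, 0.0794, 0.0843]
ee_rot: [0.0, 0.212, 0.977, -0.0]
ft_force: [-4.9, -2.6, 14.7]
grip_width: 0.0
time_s: 11.45
tcp_pos: [0.5793, 0.0795, 0.0842]
ee_rot: [0.001, 0.212, 0.977, -0.0]
ft_force: [-7.6, -3.7, 23.8]
grip_width: 0.0001
```

At the stop (84.2 mm, 24 N). Withdrawing straight up.

```bash
python3 -m handwheel '[{"translation":[0,0,-0.01],"dr":[0,0,0],"claw":-1},{"translation":[0,0,-0.03],"dr":[0,0,0],"claw":-1},{"translation":[0,0,-0.07],"dr":[0,0,0],"claw":-1},{"translation":[0,0,-0.08],"dr":[0,0,0],"claw":-1},{"translation":[0,0,-0.08],"dr":[0,0,0],"claw":-1}]'
python3 -m handwheel '[{"translation":[0,0,-0.08],"dr":[0,0,0],"claw":-1},{"translation":[0,0,-0.08],"dr":[0,0,0],"claw":-1},{"translation":[0.06,0.03,0],"dr":[0,0,0],"claw":-1},{"translation":[0.06,0.03,0],"dr":[0,0,0],"claw":-1},{"translation":[0,0,0],"dr":[0,0,0],"claw":-1}]'
python3 -m handwheel '[{"translation":[0.06,0.03,0],"dr":[0,0,0],"claw":-1},{"translation":[0.06,0.03,0],"dr":[0,0,0],"claw":-1},{"translation":[0,0,0],"dr":[0,0,0],"claw":-1},{"translation":[0,0,0],"dr":[0,0,0],"claw":-1},{"translation":[0,0,0],"dr":[0,0,0],"claw":-1}]'
python3 -m handwheel '[{"translation":[0,0,0],"dr":[0,0,0],"claw":-1},{"translation":[0,0,0],"dr":[0,0,0],"claw":-1},{"translation":[0,0,0],"dr":[0,0,0],"claw":-1},{"translation":[0,0,0],"dr":[0,0,0],"claw":-1},{"translation":[0,0,0],"dr":[0,0,0],"claw":-1}]'
python3 - <<'E'
from h import *
import cv2
d=robot.get_image("side");x,y=proj(d,tw([0,0,120]))[0].astype(int)
a=d["pixels"][y-90:y+50,x-80:x+80]; a=cv2.resize(a,None,fx=4,fy=4,interpolation=cv2.INTER_CUBIC); cv2.imwrite("pics/s10.png",a)
def q(p): return ((proj(d,tw(p))-[x-80,y-90])*4).round().tolist()
for th in(0,.1,.3): print(th,q([[sx]+flap(th,130)[1:].tolist() for sx in(-60,60)]))
print(robot.sense()["ft_force"],robot.sense()["time_s"])
cv2.imwrite("pics/t10.png",robot.get_image("top")["pixels"])
E
```

```text
time_s: 11.87
tcp_pos: [0.5785, 0.0802, 0.2176]
ee_rot: [-0.001, 0.211, 0.977, -0.0]
ft_force: [1.3, -0.5, 0.1]
grip_width: 0.0003
time_s: 12.28
tcp_pos: [0.5334, 0.1389, 0.2978]
ee_rot: [-0.001, 0.207, 0.978, 0.002]
ft_force: [-0.8, 1.1, -0.1]
grip_width: 0.0001
time_s: 12.7
tcp_pos: [0.4948, 0.1839, 0.2966]
ee_rot: [0.0, 0.211, 0.977, -0.0]
ft_force: [-0.4, -0.7, 0.4]
grip_width: 0.0002
time_s: 13.12
tcp_pos: [0.495, 0.1836, 0.2967]
ee_rot: [-0.0, 0.212, 0.977, -0.0]
ft_force: [-0.2, 0.1, -1.0]
grip_width: -0.0001
0 [[250.0, 447.0], [411.0, 432.0]]
0.1 [[250.0, 434.0], [412.0, 418.0]]
0.3 [[249.0, 404.0], [413.0, 388.0]]
[-0.07194223  0.35582566 -0.40157859] 13.1667
```

View pics/s10.png

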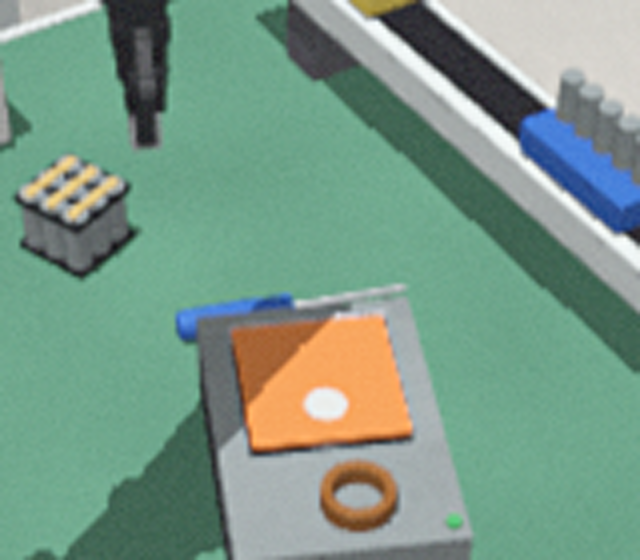

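View pics/t10.png

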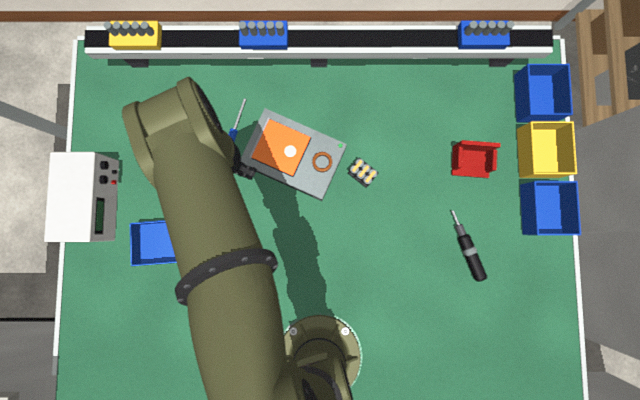

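The flap is shut, with its edge at (250–411, 432–447) exactly on the 0 rad projection 1.7 s after release. Nothing else has moved, and the hand is clear. Handing in.

```bash
python3 -c "
from bench import robot
print(robot.sign_off())"
```

```text
the job is handed in; nothing more can be done
None
```

The job is done and handed in at about 13 s of the 54 s allowed.

- **Open:** I pressed the flap at its mark to the stop (84.3 mm, 17 N) and lifted off. It sprang fully open.
- **Rocker:** I pressed the white-striped end down to its firm stop (65.5 mm, 28 N). The picture afterwards showed that end lowered.
- **Shut:** I pushed the flap from its outer side, over and down to the stop (84.2 mm, 24 N), then withdrew.

**Last checks:** About 1.7 s after release, the flap's edge lay on the pixels projected for 0 rad, so it had latched. The hand was clear, with wrist force under 1 N. In the last pictures the tape, both packs, the stand and the driver were where they started. The arm partly hid the bin and the blue screwdriver in the top view, but what could be seen of them was in place.

The rocker is hidden once the flap is shut, so its last sighting was partway through closing, when it was still on. No check failed. The two camera views put the tester about 3 mm apart, which made no difference to the presses.

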